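# Check the lacquer on a lock cylinder with a coating gauge

### The arm

A 7-joint arm with a two-finger parallel gripper is mounted at the origin on the work surface. World frame = base frame: x ahead of the robot, y to its left, z up, the work surface at z = 0. Lengths are in m, angles in rad, forces in N, time in s.
With the tool pointing down it reaches from about 0.4 to 0.85 m from the base axis. Payload 4.5 kg.
Tool frame: the origin (TCP) lies on the centre line of the jaws, within the pads' length; the fingertips stand 14 mm ahead of it and the grasp point (between the pads) lies 5 mm behind it (nose_length is the distance from the TCP to the fingertips, in m); x points along the fingers, y is the direction in which the jaws open and shut, and the axes are right-handed (so a half turn about x gives the same grasp; the last joint's range is limited). The gripper opens to 88 mm and grips with 3 to 60 N. Pads are 18 mm wide; open, the fingers measure 123 mm over their backs; the gripper's body (75 mm by 187 mm) begins 45 mm behind the grasp point.
Start: joints at [-1.184, 0.689, -0.195, 1.565, 0.157, 0.902, -0.215], TCP at [0.216, 0.587, 0.253] pointing down, gripper open.
Joint ranges: [-3.01, 3.01], [-0.46, 2.08], [-1.47, 1.51], [0.13, 2.56], [-1, 4.14], [0.04, 2.09], [-2.66, 2.66]. Speed limits (rad/s): [2.57, 2.57, 3.14, 3.14, 3.14, 3.14, 3.14].

### API

Orientations are given as a unit quaternion [x, y, z, w].
In Python, from plant import get_state, snapshot, camera_params, finish_job, boxes_of, silhouettes, spot_point, nose_length gives the robot as it stands.
- The arm moves only by the tool apply_moves, never from a script. Its arguments are lists of equal length, an entry for each row: "delta_pos": the shift along the tool's x, y, z in cm, a list of three; "yaw": the turn about the tool's x in rad; "gripper": the opening in per cent of the stroke, from 0 (shut) to 100 (fully open). A call has 1 to 10 rows; each row is the pose to reach, as a shift and turn from the pose measured when the call began, along the tool's axes at that moment; what a row does not reach only later rows make up. A row lasts 1/12 s, in which the tool goes at most 41.7 mm and 7.16 degrees, less where a joint would pass 70% of its speed; a pose out of reach is approached as far as the arm can. A call with a gripper value outside its range is refused whole. The fingers move at their own pace and stop on an object; "force" is the grip in N (left out, the last holds). Time passes only in rows, so rows that repeat a pose let the fingers close. It gives the time, the measured TCP pose, the force and the opening at its end, in the units of the state.
- get_state(): the state, without advancing time (a new reading comes with each control period).
- snapshot(name): name is "side" or "top"; returns the picture (384x512x3 uint8, red, green, blue); there is no depth.
- camera_params(name): a dict with "fovy" (degrees; the focal length in pixels is half the picture's height over the tangent of half this angle, whatever the lens; pixels are square), "cx", "cy" (the principal point, pixels), "dist" ([k1, k2, p1, p2, k3] as OpenCV has them; the pictures are not rectified), "position" and "orientation" of the camera in the world. Camera axes: x right, y down, z forward; pixel columns grow to the right and rows downward; lengths in m; the calibration is good to about 2 mm. A picture is of the moment at which its call begins. camera_params takes no time and is no camera call.
- finish_job(): hands the job in, once; it reports no verdict.
Trained networks look in the newest picture that a camera, given by its name, has taken for a name from the list of things; names that differ only in an ending like _2 or _b are one class to them, and where a whole thing is asked for, a point or a joint stands for the part that bears it (a point fixed in the world has none). Each returns a list of dicts, best first, with "score" (0 to 1); they miss things now and then, are a little off and sometimes report something else, mostly with a low value. They report only what shows in the picture. A call takes as long as a camera call.
- boxes_of(thing, camera): "bbox" ([left, top, width, height] in pixels, round what is visible of it).
- silhouettes(thing, camera): "mask" (384x512 bool, what is visible of it) and "bbox" ([left, top, width, height] in pixels, round what is visible of it).
- spot_point(thing, camera): "pixel" ([column, row] in pixels: a listed point, or the origin of a listed thing).
The state is a dict: "clock": time; "q": joint angles; "qd": joint speeds; "joint_torque": joint torques, N m; "tool_pos": TCP position; "eef_rot": TCP orientation; "contact_force": force on the tool from outside, world axes, zero at the start; "moment": the same for the moment, N m; "opening": opening from 0.0 (shut) to 1.0 (fully open).
Only numpy, scipy, OpenCV 4.12 (cv2) and the standard library are available. Lean on these libraries where they do the work, as an engineer would, in place of code of your own. Each camera call takes 0.05 s, during which the arm holds its last target.

### The job

Take the brass lock cylinder with the blue dot from the wooden rack and set it gently between the vise's red soft jaws, midway along them and dot up, so that its round barrel rests on both jaws, and let go of it. Then take the coating gauge from its stand and hold it upright with its sensor tip on the blue dot, pressed only lightly, so that the spring-loaded tip is pushed about half-way in. Finish while still holding the gauge there like that for the reading, and leave the other things on the bench alone.

Things in the scene. Friction and masses are not known exactly. Their poses are not given: they have to be found in the camera images.
- cylinder_axis (a point): Brass lock cylinder with the blue dot, 220 g +-30%: level round barrel, 22 mm diameter, 62 mm long along x, the middle 10 mm cut away; below it a fin 10.6 mm wide with rounded lower edge, 23 mm below the barrel's axis. Point on the barrel's axis at mid length, z up: grip here from above across y. 59 mm above the bench in the rack; seated, 9 mm above the jaw tops. It may go in either way round
- spot (a point): Blue ink dot, 8 mm across, on the crown (top line) of the brass cylinder's barrel, 17 mm from mid length towards the cylinder's +x and 11 mm above its axis; the point is the dot's middle on the surface. With the cylinder seated it is 20 mm above the jaw tops (132 mm above the bench)
- vise_seat (a point): Bench vise, bolted down, 80 mm wide jaws with red fibre soft jaws fixed 13 mm apart. Point in the middle of the gap, level with the flat jaw tops, 112 mm above the bench. x points across the gap, away from the vise's handle; y along the gap. Gap 35 mm deep; the flat tops reach 39 mm to either side of its middle; everything else on the vise is lower
- rack: Light wooden rack, base 80 (x) x 216 (y) x 12 mm, origin at the centre of its underside. Two rails 6 mm thick at x = -24 and +24 mm, tops 50 mm above the bench, each with three 13 mm slots at y = -72, 0, +72 mm. Each cylinder bridges both rails, its length along the rack's x, fin down in the slots; between the rails 42 mm is open down to the base for the fingers
- gauge_grip (a point): Pen-type coating gauge, 120 g +-30%, upright in its stand: grey housing 22 (x) x 30 (y) x 95 mm, display on +x; below it a black round nose 25 mm long, then the brass sensor pin, 7 mm across, out 12 mm. Point on the long axis 62 mm above the housing's underside, 33 mm below its top, 99 mm above the free sensor tip; z up. Grip here from above across x or y. 118 mm above the bench in the stand
- sensor_tip (a point): Round end of the gauge's sensor pin, its lowest point
- sensor (a joint): How far the spring-loaded sensor pin is pushed into the nose: 0 free, 0.012 m fully in. It gives way at 1 N and takes 0.4 N more for each mm (3.4 N half-way, 5.8 N fully in)
- stand: Grey plastic stand of the gauge, base 100 (x) x 90 (y) x 12 mm, origin at the centre of its underside. The housing's lower 24 mm sit loosely in a pocket whose walls (36 x 46 mm outside) reach 80 mm above the bench; draw the gauge straight up at least 65 mm to clear it
- nickel_axis (a point): Silver-coloured lock cylinder of the same shape in the rack, no dot; point as on the brass one. Leave alone
- bronze_axis (a point): Dark brown lock cylinder of the same shape in the rack, no dot; point as on the brass one. Leave alone
- hammer: Hammer lying on the bench, 280 mm long. Leave alone
- driver: Screwdriver lying on the bench, 190 mm long. Leave alone
- file_mid (a point): File with a wooden handle lying on the bench, 270 mm long. Leave alone
- jar: Closed amber glass jar, 64 mm across and 85 mm high, origin at its underside. Leave alone

How it is judged:
By the outcome, as a careful person would: the job done as asked, in the order asked, and still so for the second after the job is handed in, while the arm keeps its last pose, push and grip.
It also fails if it takes over 53 s, if anything falls off the work surface, if the arm or the gripper's body presses on something with over 40 N, if the wrist force passes 120 N, or if a joint passes its speed limit or range.

## Working session

There is one attempt and no reset: what is moved stays moved. The work goes in short steps, Python scripts to look and compute and a tool call to move; the robot and the scene stay as the last step left them, time stands still between calls to the robot, and variables do not carry over. Pictures are saved under pics/ and viewed, and the job is handed in when it is done.

Besides the shell and the picture viewer there is one more tool, called after "Request:" as a command line: name --pt "numbers of a row" for each row, then --argument value for the rest. apply_moves: Moves the arm, as the interface text tells. Its arguments: {"type":"object","properties":{"delta_pos":{"type":"array"},"yaw":{"type":"array"},"gripper":{"type":"array"},"force":{"type":"number"}},"required":["delta_pos","yaw","gripper"]}

```bash
ls; mkdir -p pics; python3 - <<'E'
from plant import *
import cv2,numpy as np
print(get_state()); print(nose_length)
for n in("side","top"):
    im=snapshot(n); cv2.imwrite(f"pics/{n}0.png",im[:,:,::-1]); print(camera_params(n))
E
```

```text
pics
{'clock': 0.0, 'q': array([-1.18418916,  0.68997822, -0.19454642,  1.56633962,  0.15735028,
        0.9025166 , -0.21510923]), 'qd': array([ 0.00026135, -0.00162897, -0.00161747,  0.00217735,  0.00037106,
       -0.00162338, -0.00137963]), 'joint_torque': array([ 7.13092759e-04, -5.27567053e+01, -1.26734544e+00, -1.53426379e+01,
       -5.27987466e-02,  6.50650560e-03,  1.67396320e-04]), 'tool_pos': array([0.21578882, 0.58591718, 0.25191563]), 'eef_rot': array([ 0.12339606,  0.69620097, -0.12469322,  0.69608134]), 'contact_force': array([0.07133883, 0.32909347, 0.54940079]), 'moment': array([-0.01406064,  0.01547019,  0.03510846]), 'opening': 1.0012327821736324}
0.014
{'fovy': 49.732168855297495, 'cx': 256.0876393955657, 'cy': 187.58243569176955, 'dist': array([-0.15542047,  0.        ,  0.        ,  0.        ,  0.        ]), 'position': array([0.44370498, 0.85124569, 0.98031871]), 'orientation': array([-0.09847813,  0.92278561, -0.37116776,  0.03167427])}
{'fovy': 50.77598295383653, 'cx': 248.99199857342188, 'cy': 195.2446709379141, 'dist': array([0.03975069, 0.        , 0.        , 0.        , 0.        ]), 'position': array([0.4263689 , 0.02675601, 1.07864358]), 'orientation': array([ 0.7123557 , -0.69555705,  0.07357423, -0.05776322])}
```

View pics/side0.png

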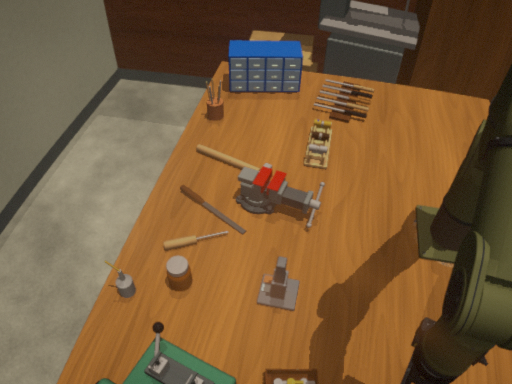

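View pics/top0.png

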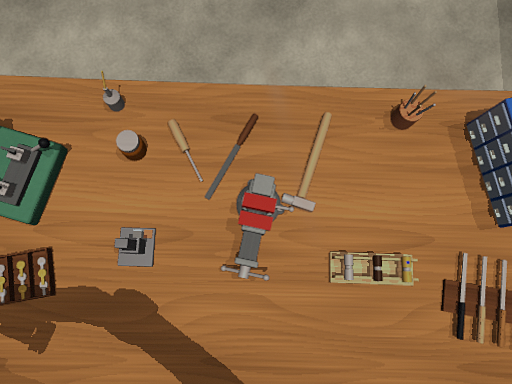

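The top view shows the rack at about (372,268) with the dotted brass cylinder at (407,268). The vise's red jaws are at (258,212), and the gauge in its stand is at (136,245).

```bash
cat > h.py <<'E'
from plant import *
import cv2,numpy as np
from scipy.spatial.transform import Rotation as R
def K(c):
    f=192/np.tan(np.radians(c["fovy"]/2)); return np.array([[f,0,c["cx"]],[0,f,c["cy"]],[0,0,1.]])
def ray(cam,px):
    c=camera_params(cam); p=cv2.undistortPoints(np.array([[px]],float),K(c),c["dist"])[0,0]
    return c["position"],R.from_quat(c["orientation"]).apply([p[0],p[1],1])
def onz(cam,px,z):
    o,d=ray(cam,px); return o+d*(z-o[2])/d[2]
def tri(p1,p2):
    A=[];b=[]
    for cam,p in(("side",p1),("top",p2)):
        o,d=ray(cam,p); d/=np.linalg.norm(d); M=np.eye(3)-np.outer(d,d); A.append(M); b.append(M@o)
    return np.linalg.lstsq(np.vstack(A),np.hstack(b),rcond=None)[0]
def proj(cam,P):
    c=camera_params(cam); Rm=R.from_quat(c["orientation"]).as_matrix().T
    return cv2.projectPoints(np.atleast_2d(P).astype(float),cv2.Rodrigues(Rm)[0],-Rm@c["position"],K(c),c["dist"])[0][:,0]
E
python3 - <<'E'
from h import *
np.set_printoptions(precision=4,suppress=True)
Z=dict(cylinder_axis=.059,spot=.070,vise_seat=.112,rack=0,gauge_grip=.118,stand=0,nickel_axis=.059,bronze_axis=.059)
for cam in("side","top"):
    snapshot(cam)
    for t,z in Z.items():
        for d in spot_point(t,cam)[:2]:
            print(cam,t,round(d["score"],2),np.array(d["pixel"]),onz(cam,d["pixel"],z))
for t in("rack","cylinder_axis","gauge_grip","stand","vise_seat"):
    for d in silhouettes(t,"top")[:1]:
        m=d["mask"].astype(np.uint8); c=max(cv2.findContours(m,0,2)[0],key=cv2.contourArea)
        print(t,d["score"],d["bbox"],cv2.minAreaRect(c))
for cam,(a,b,c,d) in dict(top=(215,165,215,135),).items():
    pass
im=cv2.imread("pics/top0.png")
cv2.imwrite("pics/a.png",cv2.resize(im[235:300,320:425],None,fx=7,fy=7,interpolation=cv2.INTER_CUBIC))
cv2.imwrite("pics/b.png",cv2.resize(im[165:290,205:325],None,fx=4.5,fy=4.5,interpolation=cv2.INTER_CUBIC))
cv2.imwrite("pics/c.png",cv2.resize(im[215:275,105:165],None,fx=9,fy=9,interpolation=cv2.INTER_CUBIC))
E
```

```text
side spot 0.6 [318.3 119.8] [ 0.458  -0.3892  0.07  ]
side vise_seat 0.78 [269.8 175. ] [ 0.5725 -0.0245  0.112 ]
side rack 0.98 [318.3 145.4] [ 0.4438 -0.329   0.    ]
side gauge_grip 0.78 [281.  267.3] [0.4857 0.2921 0.118 ]
side stand 0.66 [279.4 295.1] [0.481  0.3026 0.    ]
side stand 0.4 [317.9 119.1] [ 0.4611 -0.4888  0.    ]
side nickel_axis 0.63 [318.3 148.3] [ 0.4422 -0.2426  0.059 ]
side bronze_axis 0.62 [318.5 133.6] [ 0.4495 -0.3229  0.059 ]
top cylinder_axis 0.65 [407.5 271.2] [ 0.437  -0.3918  0.059 ]
top cylinder_axis 0.61 [239.1 141.2] [0.7623 0.0351 0.059 ]
top spot 0.53 [411.8 263.9] [ 0.4548 -0.3989  0.07  ]
top vise_seat 0.79 [256.4 208.7] [ 0.5759 -0.0116  0.112 ]
top rack 0.91 [371.  270.1] [ 0.4379 -0.3203  0.    ]
top gauge_grip 0.77 [124.5 244.6] [0.4826 0.2953 0.118 ]
top stand 0.68 [136.1 246. ] [0.4864 0.298  0.    ]
top nickel_axis 0.63 [348.5 267. ] [ 0.4434 -0.2456  0.059 ]
top bronze_axis 0.53 [378.6 267.1] [ 0.4451 -0.3205  0.059 ]
top bronze_axis 0.51 [188.5 155.7] [0.719  0.1655 0.059 ]
rack 0.92 [332.1, 253.1, 81.0, 31.4] ((366.0899658203125, 268.1300048828125), (72.49202728271484, 31.2241153717041), 1.3322197198867798)
cylinder_axis 0.72 [403.4, 254.1, 7.4, 28.7] ((406.0, 268.5), (27.0, 10.0), 90.0)
gauge_grip 0.45 [116.0, 239.4, 22.0, 12.2] ((124.89604949951172, 243.5395965576172), (22.189329147338867, 11.442927360534668), 5.710593223571777)
stand 0.56 [116.3, 226.4, 40.9, 38.9] ((136.3618621826172, 246.5391845703125), (35.82664489746094, 38.460289001464844), 2.6025619506835938)
vise_seat 0.7 [329.4, 253.7, 85.3, 29.8] ((371.5, 267.5), (31.0, 85.0), 90.0)
```

View pics/a.png

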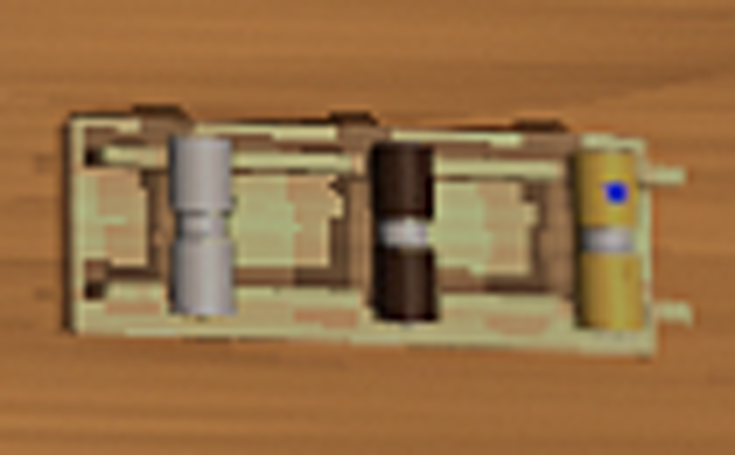

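View pics/b.png

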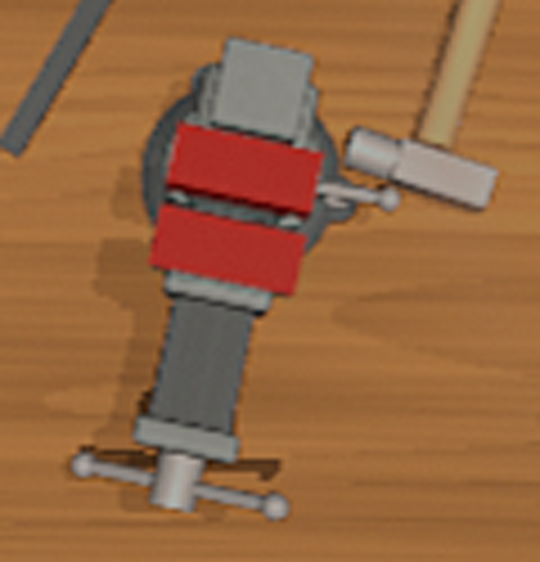

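View pics/c.png

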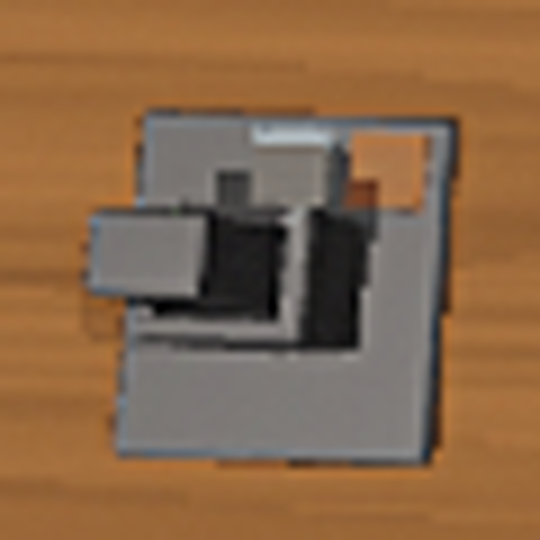

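```bash
cat > m.py <<'E'
from h import *
np.set_printoptions(precision=4,suppress=True)
def cp(x,y,s,ox,oy): return [(x+.5)/s-.5+ox,(y+.5)/s-.5+oy]
A=lambda x,y:cp(x,y,7,320,235)
B=lambda x,y:cp(x,y,4.5,205,165)
C=lambda x,y:cp(x,y,9,105,215)
def rect(c,yaw,lx,ly,z):
    p=np.array([[-1,-1],[1,-1],[1,1],[-1,1]])*[lx/2,ly/2]
    r=np.array([[np.cos(yaw),-np.sin(yaw)],[np.sin(yaw),np.cos(yaw)]])
    return np.c_[p@r.T+c,[z]*4]
E
python3 - <<'E'
from m import *
for n,p in dict(nick=(203,226),bro=(405,232),brass=(609,240)).items(): print(n,onz("top",A(*p),.066))
print("dot",onz("top",A(616,192),.070))
print("brass end N",onz("top",A(603,152),.066),"S",onz("top",A(614,328),.066))
q=[onz("top",B(*p),.112) for p in((180,124),(322,153),(292,294),(150,265))]
print("vise",np.array(q),np.mean(q,0)); 
d=(q[0]-q[3])+(q[1]-q[2]);print("yaw x",np.arctan2(d[1],d[0]),np.linalg.norm(d)/2); d=(q[0]-q[1])+(q[3]-q[2]);print("yaw y",np.arctan2(-d[0],d[1]),np.linalg.norm(d)/2)
q=[onz("top",C(*p),.151) for p in((92,213),(208,213),(204,295),(88,290))]
print("gauge",np.array(q),np.mean(q,0))
q=[onz("top",C(*p),.012) for p in((147,118),(455,122),(430,462),(118,455))]
print("stand",np.array(q),np.mean(q,0))
d=(q[0]-q[3])+(q[1]-q[2]);print("yaw x",np.arctan2(d[1],d[0]),np.linalg.norm(d)/2); d=(q[0]-q[1])+(q[3]-q[2]);print("yaw y",np.arctan2(-d[0],d[1]),np.linalg.norm(d)/2)
im=cv2.imread("pics/side0.png")
for n,(x,y,w,h,s) in dict(sa=(298,115,40,60,10),sb=(225,155,105,75,7),sc=(250,250,55,62,9)).items():
    cv2.imwrite(f"pics/{n}.png",cv2.resize(im[y:y+h,x:x+w],None,fx=s,fy=s,interpolation=cv2.INTER_CUBIC))
E
```

```text
nick [ 0.4436 -0.2439  0.066 ]
bro [ 0.4434 -0.3152  0.066 ]
brass [ 0.4425 -0.387   0.066 ]
dot [ 0.4591 -0.3887  0.07  ]
brass end N [ 0.4732 -0.3866  0.066 ] S [ 0.4122 -0.387   0.066 ]
vise [[ 0.6159  0.0179  0.112 ]
 [ 0.602  -0.0592  0.112 ]
 [ 0.5253 -0.0439  0.112 ]
 [ 0.5389  0.032   0.112 ]] [ 0.5705 -0.0133  0.112 ]
yaw x -0.18961202961305573 0.0782220651725716
yaw y -0.1783076052922734 0.07775325830758979
gauge [[0.4945 0.3089 0.151 ]
 [0.4951 0.2802 0.151 ]
 [0.4746 0.2796 0.151 ]
 [0.4753 0.3082 0.151 ]] [0.4849 0.2942 0.151 ]
stand [[0.5325 0.3378 0.012 ]
 [0.5333 0.2492 0.012 ]
 [0.4359 0.2499 0.012 ]
 [0.4362 0.338  0.012 ]] [0.4845 0.2937 0.012 ]
yaw x -0.00422865914880838 0.09684636497066466
yaw y 0.002566638980154044 0.08834188622798635
```

View pics/sa.png

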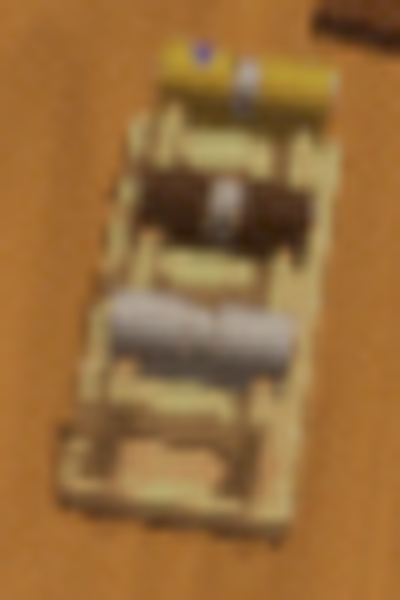

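View pics/sb.png

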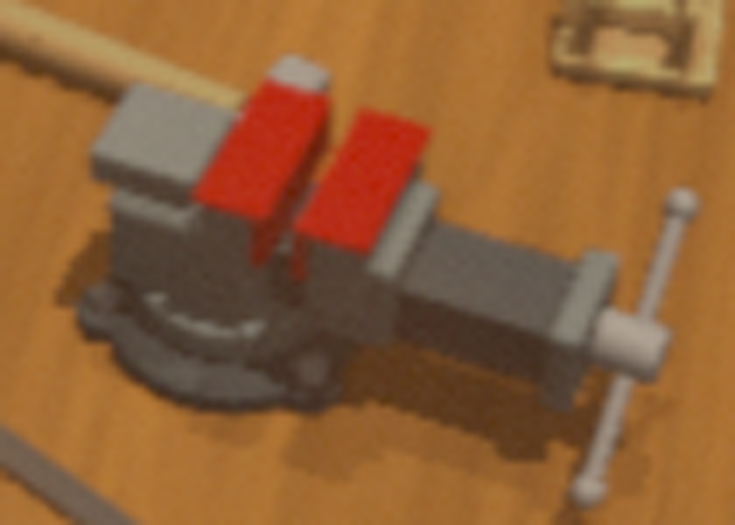

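View pics/sc.png

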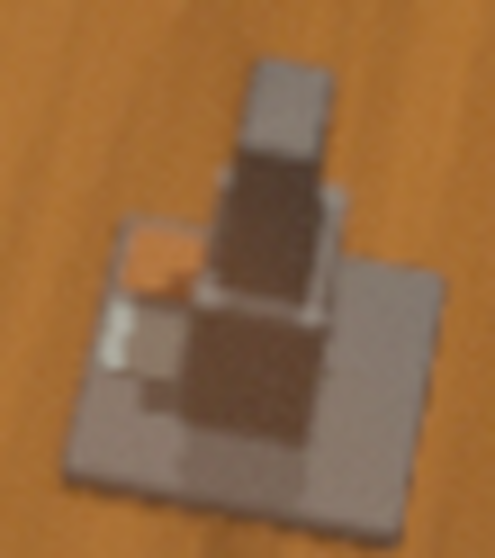

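```bash
python3 - <<'E'
from m import *
S=lambda x,y,n:cp(x,y,*dict(sa=(10,298,115),sb=(7,225,155),sc=(9,250,250))[n])
print("vise",onz("side",S(312,164,"sb"),.112))
q=[onz("side",S(*p,"sb"),.112) for p in((270,82),(195,198),(368,250),(430,128))]
print(np.array(q),np.mean(q,0))
print("dot",onz("side",S(204,54,"sa"),.070), "tri",tri(S(204,54,"sa"),A(616,192)))
print("brass mid crown", tri(S(245,78,"sa"),A(609,240)))
q=[onz("side",S(*p,"sc"),.151) for p in((255,62),(330,68),(322,158),(240,150))]
print("gauge",np.array(q),np.mean(q,0),"tri",tri(S(287,109,"sc"),C(149,253)))
q=[onz("side",S(*p,"sc"),.012) for p in((125,215),(442,272),(395,535),(68,477))]
print("stand",np.array(q),np.mean(q,0))
print("visetri",tri(S(312,164,"sb"),B(236,209)))
r=rect([.5705,-.0133],-.184,.078,.080,.112);print((proj("top",r)+.5-[205,165])*4.5-.5)
E
```

```text
vise [ 0.5721 -0.0116  0.112 ]
[[ 0.5993 -0.0574  0.112 ]
 [ 0.6162  0.019   0.112 ]
 [ 0.5403  0.0327  0.112 ]
 [ 0.5265 -0.0444  0.112 ]] [ 0.5706 -0.0125  0.112 ]
dot [ 0.4592 -0.388   0.07  ] tri [ 0.4592 -0.3891  0.0692]
brass mid crown [ 0.4429 -0.389   0.0612]
gauge [[0.4966 0.2847 0.151 ]
 [0.4767 0.2824 0.151 ]
 [0.4742 0.3109 0.151 ]
 [0.4957 0.313  0.151 ]] [0.4858 0.2977 0.151 ] tri [0.4855 0.2951 0.1471]
stand [[0.5343 0.253  0.012 ]
 [0.4376 0.2527 0.012 ]
 [0.4384 0.3416 0.012 ]
 [0.5331 0.3429 0.012 ]] [0.4858 0.2976 0.012 ]
visetri [ 0.5714 -0.0134  0.1101]
[[294.9311 294.9183]
 [322.968  153.8214]
 [178.1017 123.4816]
 [147.9085 263.9288]]
```

```bash
cat >> m.py <<'E'
def go(pos,ydir=None,s=None):
    """print tool-frame shift (cm) and yaw to bring TCP to pos with tool y along angle ydir (mod pi), tool down"""
    s=s or get_state(); r=R.from_quat(s["eef_rot"]); 
    d=r.inv().apply(np.array(pos)-s["tool_pos"])*100
    y=r.apply([0,1,0]); a=np.arctan2(y[1],y[0]); x=r.apply([1,0,0])
    out=[d]
    if ydir is not None:
        e=(ydir-a+np.pi/2)%np.pi-np.pi/2
        out+=["yaw",round(-e,4),"or",round(-e+np.pi*np.sign(e),4)]
    print("clk",round(s["clock"],2),"pos",s["tool_pos"],"tool x",x,"yang",round(a,3),"q",s["q"],"op",round(s["opening"],3),"F",s["contact_force"])
    print("->",pos,*out)
E
python3 - <<'E'
from m import *
go([.5,.25,.30]); go([.56,-.1,.3]); go([.4425,-.3875,.22],np.pi/2)
E
```

```text
clk 1.25 pos [0.2159 0.5865 0.2528] tool x [ 0.  0. -1.] yang 1.218 q [-1.1842  0.6891 -0.1946  1.5653  0.1573  0.9025 -0.2151] op 1.001 F [-0.5768  0.3405 -0.5643]
-> [0.5, 0.25, 0.3] [ -4.7264 -21.7627  38.2855]
clk 1.25 pos [0.2159 0.5865 0.2528] tool x [ 0.  0. -1.] yang 1.218 q [-1.1842  0.6891 -0.1946  1.5653  0.1573  0.9025 -0.2151] op 1.001 F [-0.5768  0.3405 -0.5643]
-> [0.56, -0.1, 0.3] [ -4.7281 -52.5337  56.0096]
clk 1.25 pos [0.2159 0.5865 0.2528] tool x [ 0.  0. -1.] yang 1.218 q [-1.1842  0.6891 -0.1946  1.5653  0.1573  0.9025 -0.2151] op 1.001 F [-0.5768  0.3405 -0.5643]
-> [0.4425, -0.3875, 0.22] [  3.2704 -83.5733  54.9175] yaw -0.3528 or 2.7888
```

Request:
apply_moves --pt "-1 -2 3.6" --pt "-2 -4 7.2" --pt "-3 -6 10.8" --pt "-4 -8 14.4" --pt "-4.7 -10 18" --pt "-4.7 -12 21.6" --pt "-4.7 -14 25.2" --pt "-4.7 -16 28.8" --pt "-4.7 -18 32.4" --pt "-4.7 -20 36" --yaw '[0.12,0.24,0.36,0.48,0.6,0.72,0.84,0.96,1.08,1.2]' --gripper '[55,55,55,55,55,55,55,55,55,55]' --force 20

```text
clock: 2.08
tool_pos: [0.4854, 0.2733, 0.3001]
eef_rot: [0.497, 0.503, -0.497, 0.503]
contact_force: [1.2, 0.6, 0.3]
opening: 0.547
```

```bash
python3 - <<'E'
from m import *
go([.56,-.1,.3],-np.pi/2); go([.4425,-.3875,.22],-np.pi/2)
E
```

```text
clk 2.08 pos [0.4854 0.2733 0.3001] tool x [ 0.0004  0.0006 -1.    ] yang 0.012 q [-0.6715  0.5409  0.1243  1.7249 -0.0833  0.8802 -0.4992] op 0.547 F [1.2252 0.5882 0.3201]
-> [0.56, -0.1, 0.3] [-0.0126  6.9994 37.4162] yaw -1.5584 or 1.5832
clk 2.08 pos [0.4854 0.2733 0.3001] tool x [ 0.0004  0.0006 -1.    ] yang 0.012 q [-0.6715  0.5409  0.1243  1.7249 -0.0833  0.8802 -0.4992] op 0.547 F [1.2252 0.5882 0.3201]
-> [0.4425, -0.3875, 0.22] [ 7.9643 -5.1109 66.0228] yaw -1.5584 or 1.5832
```

Request:
apply_moves --pt "0 0.7 3.7" --pt "0 1.4 7.4" --pt "0 2.1 11.1" --pt "0 2.8 14.8" --pt "0 3.5 18.5" --pt "0 3.5 22.2" --pt "0 3 26" --pt "0 2.5 30" --pt "0 1.5 34" --pt "0 0.5 38" --yaw '[0.12,0.24,0.36,0.48,0.6,0.72,0.84,0.96,1.08,1.2]' --gripper '[55,55,55,55,55,55,55,55,55,55]'

```text
clock: 2.92
tool_pos: [0.4948, -0.1083, 0.3]
eef_rot: [0.695, 0.133, -0.694, 0.133]
contact_force: [1.2, -0.4, -0.0]
opening: 0.551
```

```bash
python3 - <<'E'
from m import *
go([.4425,-.3875,.16],-np.pi/2)
E
```

```text
clk 2.92 pos [ 0.4948 -0.1083  0.3   ] tool x [ 0.0013  0.0007 -1.    ] yang -1.193 q [-0.1672  0.5053  0.4605  1.8772 -0.2983  0.8257 -0.7452] op 0.551 F [ 1.16   -0.3732 -0.0276]
-> [0.4425, -0.3875, 0.16] [13.9786 24.0235 15.1858] yaw 0.3781 or -2.7635
```

Request:
apply_moves --pt "0 2.9 1.8" --pt "0 5.8 3.6" --pt "1 8.7 5.5" --pt "3 11.6 7.3" --pt "5 14.5 9.2" --pt "7 17.4 11" --pt "9 20.3 12.8" --pt "11 22.5 14.2" --pt "13 24 15.2" --pt "14 24 15.2" --yaw '[0.06,0.12,0.18,0.24,0.3,0.36,0.38,0.38,0.38,0.38]' --gripper '[55,55,55,55,55,55,55,55,55,55]'

```text
clock: 3.75
tool_pos: [0.4395, -0.3918, 0.1579]
eef_rot: [-0.707, 0.003, 0.707, 0.002]
contact_force: [-0.5, -1.5, 0.5]
opening: 0.549
```

```bash
python3 - <<'E'
from m import *
go([.4425,-.3875,.067],-np.pi/2)
for c,(x,y,w,h,s) in dict(side=(280,60,100,110,6),top=(340,200,120,110,6)).items():
    im=snapshot(c)[:,:,::-1]
    cv2.imwrite(f"pics/{c}1.png",cv2.resize(im[y:y+h,x:x+w],None,fx=s,fy=s,interpolation=cv2.INTER_CUBIC)[:600])
E
```

```text
clk 3.75 pos [ 0.4395 -0.3918  0.1579] tool x [-0.001  -0.0019 -1.    ] yang -1.579 q [ 0.4244  0.807   0.4008  1.7821 -0.4804  0.6501 -0.4761] op 0.549 F [-0.5055 -1.4879  0.4957]
-> [0.4425, -0.3875, 0.067] [ 9.0906 -0.4454 -0.3036] yaw -0.0078 or 3.1338
```

View pics/side1.png

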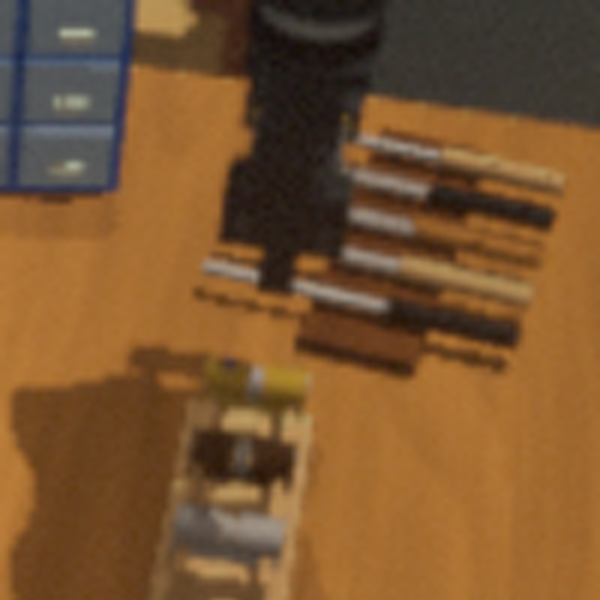

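View pics/top1.png

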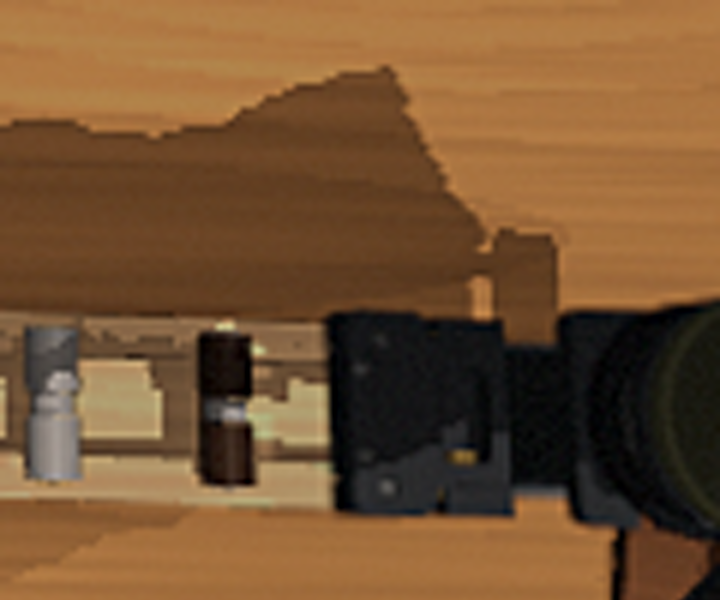

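Request:
apply_moves --pt "1 -0.45 -0.3" --pt "3 -0.45 -0.3" --pt "5 -0.45 -0.3" --pt "6 -0.45 -0.3" --pt "7 -0.45 -0.3" --pt "8 -0.45 -0.3" --pt "8.6 -0.45 -0.3" --pt "9.05 -0.45 -0.3" --pt "9.05 -0.45 -0.3" --pt "9.05 -0.45 -0.3" --yaw '[-0.008,-0.008,-0.008,-0.008,-0.008,-0.008,-0.008,-0.008,-0.008,-0.008]' --gripper '[55,55,55,55,55,55,55,55,55,55]'

```text
clock: 4.68
tool_pos: [0.4443, -0.3817, 0.0677]
eef_rot: [-0.707, -0.003, 0.707, -0.0]
contact_force: [0.4, 0.0, -1.1]
opening: 0.55
```

```bash
python3 - <<'E'
from m import *
go([.4425,-.3875,.0675],-np.pi/2)
E
```

```text
clk 4.68 pos [ 0.4443 -0.3817  0.0677] tool x [-0.0011  0.0036 -1.    ] yang -1.566 q [ 0.4663  0.9351  0.2954  1.8217 -0.5489  0.4703 -0.4208] op 0.55 F [ 0.4217  0.0331 -1.1447]
-> [0.4425, -0.3875, 0.0675] [0.0172 0.576  0.1835] yaw 0.005 or -3.1366
```

Request:
apply_moves --pt "0 0.3 0.1" --pt "0 0.58 0.18" --pt "0 0.58 0.18" --pt "0 0.58 0.18" --yaw '[0,0,0,0]' --gripper '[55,55,55,55]'

```text
clock: 5.02
tool_pos: [0.4424, -0.3882, 0.068]
eef_rot: [-0.707, -0.003, 0.707, -0.0]
contact_force: [0.9, 0.3, 1.4]
opening: 0.551
```

```bash
python3 - <<'E'
from m import *
go([.4425,-.3875,.0675],-np.pi/2)
for c,(x,y,w,h,s) in dict(side=(280,60,100,110,6),).items():
    im=snapshot(c)[:,:,::-1]
    cv2.imwrite(f"pics/{c}2.png",cv2.resize(im[y:y+h,x:x+w],None,fx=s,fy=s,interpolation=cv2.INTER_CUBIC)[:600])
go([.4425,-.3875,.0675],-np.pi/2)
E
```

```text
clk 5.02 pos [ 0.4424 -0.3882  0.068 ] tool x [-0.0007  0.0029 -1.    ] yang -1.567 q [ 0.4764  0.9367  0.2971  1.8137 -0.5453  0.476  -0.4156] op 0.551 F [0.867  0.3159 1.3556]
-> [0.4425, -0.3875, 0.0675] [ 0.0535 -0.0655 -0.0055] yaw 0.0042 or -3.1373
clk 5.07 pos [ 0.4425 -0.3878  0.0679] tool x [-0.0008  0.0034 -1.    ] yang -1.566 q [ 0.4761  0.9368  0.2967  1.8139 -0.5454  0.476  -0.4156] op 0.546 F [-0.0622  0.8919 -0.185 ]
-> [0.4425, -0.3875, 0.0675] [ 0.0421 -0.0298  0.0028] yaw 0.0046 or -3.137
```

View pics/side2.png

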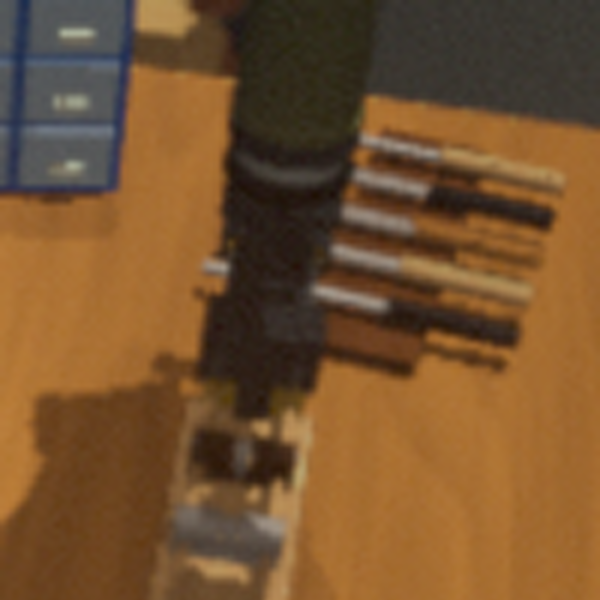

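Request:
apply_moves --pt "0 0 0" --pt "0 0 0" --pt "0 0 0" --pt "0 0 0" --pt "0 0 0" --pt "0 0 0" --yaw '[0,0,0,0,0,0]' --gripper '[35,28,22,15,10,10]' --force 25

```text
clock: 5.57
tool_pos: [0.4427, -0.3892, 0.0682]
eef_rot: [-0.707, -0.002, 0.707, -0.001]
contact_force: [0.9, -2.9, -0.5]
opening: 0.233
```

```bash
python3 - <<'E'
from m import *
go([.4425,-.3875,.0675],-np.pi/2)
E
```

```text
clk 5.57 pos [ 0.4427 -0.3892  0.0682] tool x [-0.      0.0007 -1.    ] yang -1.567 q [ 0.4764  0.9367  0.298   1.8129 -0.5452  0.4747 -0.4156] op 0.233 F [ 0.8819 -2.9495 -0.4757]
-> [0.4425, -0.3875, 0.0675] [ 0.0706 -0.1734  0.0144] yaw 0.004 or -3.1376
```

Request:
apply_moves --pt "0 0 0" --pt "0 0 0" --yaw '[0,0,0]' --gripper '[10,10]'

```text
$.yaw: bad value
```

Request:
apply_moves --pt "0 0 0" --pt "0 0 0" --yaw '[0,0]' --gripper '[10,10]'

```text
clock: 5.73
tool_pos: [0.4427, -0.3894, 0.0682]
eef_rot: [0.707, 0.002, -0.707, 0.001]
contact_force: [0.5, -2.0, -0.3]
opening: 0.237
```

Request:
apply_moves --pt "-0.2 0 0" --pt "-0.5 0 0" --pt "-1 0 0" --pt "-1.5 0 0" --pt "-2 0 0" --pt "-2.5 0 0" --pt "-3 0 0" --pt "-3 0 0" --yaw '[0,0,0,0,0,0,0,0]' --gripper '[10,10,10,10,10,10,10,10]'

```text
clock: 6.4
tool_pos: [0.4431, -0.3898, 0.0995]
eef_rot: [0.708, 0.001, -0.707, 0.002]
contact_force: [-0.1, -0.1, -2.6]
opening: 0.237
```

```bash
python3 - <<'E'
from m import *
go([.4425,-.3875,.0675],-np.pi/2)
for c,(x,y,w,h,s) in dict(side=(280,60,100,110,6),).items():
    im=snapshot(c)[:,:,::-1]
    cv2.imwrite(f"pics/{c}3.png",cv2.resize(im[y:y+h,x:x+w],None,fx=s,fy=s,interpolation=cv2.INTER_CUBIC)[:600])
E
```

```text
clk 6.4 pos [ 0.4431 -0.3898  0.0995] tool x [ 0.0014 -0.0006 -1.    ] yang -1.567 q [ 0.4571  0.8901  0.3332  1.8056 -0.5247  0.5331 -0.4332] op 0.237 F [-0.1135 -0.0991 -2.594 ]
-> [0.4425, -0.3875, 0.0675] [ 3.1962 -0.2276  0.068 ] yaw 0.004 or -3.1376
```

View pics/side3.png

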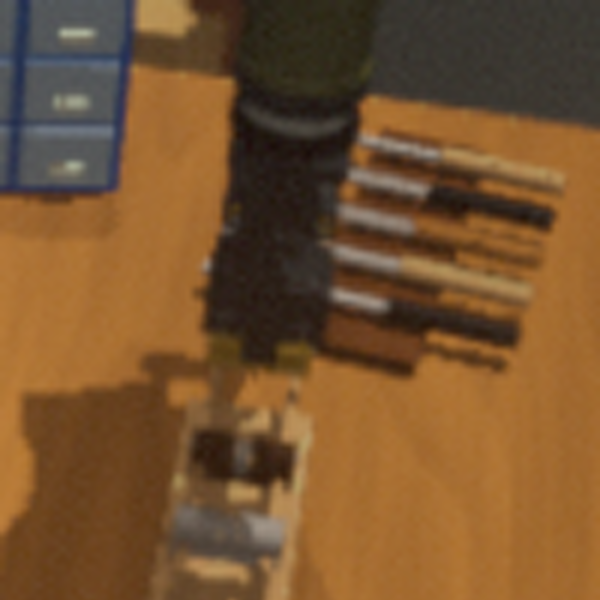

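Lifted cleanly: the force shows about 2.6 N of weight and the rack hasn't moved. Next is the move to the vise.

```bash
python3 - <<'E'
from m import *
go([.571,-.013,.22],-.184)
E
```

```text
clk 6.45 pos [ 0.443  -0.3896  0.0989] tool x [ 0.001  -0.0002 -1.    ] yang -1.567 q [ 0.4574  0.8909  0.3327  1.8059 -0.5248  0.5325 -0.433 ] op 0.236 F [ 0.3284 -0.3723 -2.1714]
-> [0.571, -0.013, 0.22] [-12.1035 -37.6057 -12.9641] yaw -1.3828 or 1.7588
```

Request:
apply_moves --pt "-2 0 0" --pt "-5 -1 -0.4" --pt "-8 -4 -1.4" --pt "-11 -7 -2.5" --pt "-12 -10 -3.5" --pt "-12 -13 -4.5" --pt "-12 -16 -5.5" --pt "-12 -19 -6.5" --pt "-12 -22 -7.6" --pt "-12 -25 -8.6" --yaw '[0,-0.08,-0.16,-0.25,-0.35,-0.45,-0.55,-0.65,-0.75,-0.85]' --gripper '[10,10,10,10,10,10,10,10,10,10]'

```text
clock: 7.28
tool_pos: [0.528, -0.1376, 0.2189]
eef_rot: [0.643, 0.294, -0.643, 0.295]
contact_force: [0.1, -0.7, -2.2]
opening: 0.233
```

```bash
python3 - <<'E'
from m import *
go([.571,-.013,.22],-.184)
E
```

```text
clk 7.28 pos [ 0.528  -0.1376  0.2189] tool x [ 0.0007 -0.0001 -1.    ] yang -0.712 q [ 0.0173  0.6445  0.2545  1.8581 -0.2466  0.6688 -0.2947] op 0.233 F [ 0.068  -0.7374 -2.17  ]
-> [0.571, -0.013, 0.22] [ -0.1051  -4.8835 -12.2434] yaw -0.5279 or 2.6137
```

Request:
apply_moves --pt "0 -1 -2.5" --pt "0 -2 -5" --pt "0 -3 -7.5" --pt "0 -4 -10" --pt "0 -4.6 -11.5" --pt "0 -4.9 -12.2" --pt "0 -4.9 -12.2" --pt "0 -4.9 -12.2" --yaw '[-0.09,-0.18,-0.27,-0.36,-0.45,-0.528,-0.528,-0.528]' --gripper '[10,10,10,10,10,10,10,10]'

```text
clock: 7.95
tool_pos: [0.5702, -0.0134, 0.2187]
eef_rot: [-0.544, -0.451, 0.544, -0.452]
contact_force: [-1.1, -0.3, -3.1]
opening: 0.234
```

```bash
python3 - <<'E'
from m import *
for c,(x,y,w,h,s) in dict(side=(220,130,110,100,6),top=(200,150,120,100,6)).items():
    im=snapshot(c)[:,:,::-1]
    cv2.imwrite(f"pics/{c}4.png",cv2.resize(im[y:y+h,x:x+w],None,fx=s,fy=s,interpolation=cv2.INTER_CUBIC)[:600])
go([.571,-.013,.16],-.184)
E
```

```text
clk 8.05 pos [ 0.57   -0.0148  0.2188] tool x [-0.0001 -0.0013 -1.    ] yang -0.188 q [-0.1313  0.6624  0.1283  1.7808 -0.1196  0.7061 -0.1265] op 0.234 F [-0.3423 -0.1628 -3.32  ]
-> [0.571, -0.013, 0.16] [ 5.8824  0.0622 -0.2072] yaw -0.0037 or 3.1379
```

View pics/side4.png

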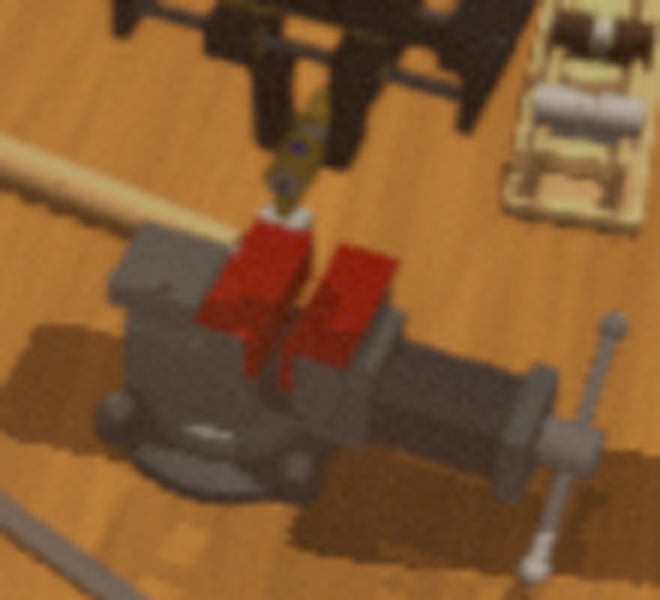

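View pics/top4.png

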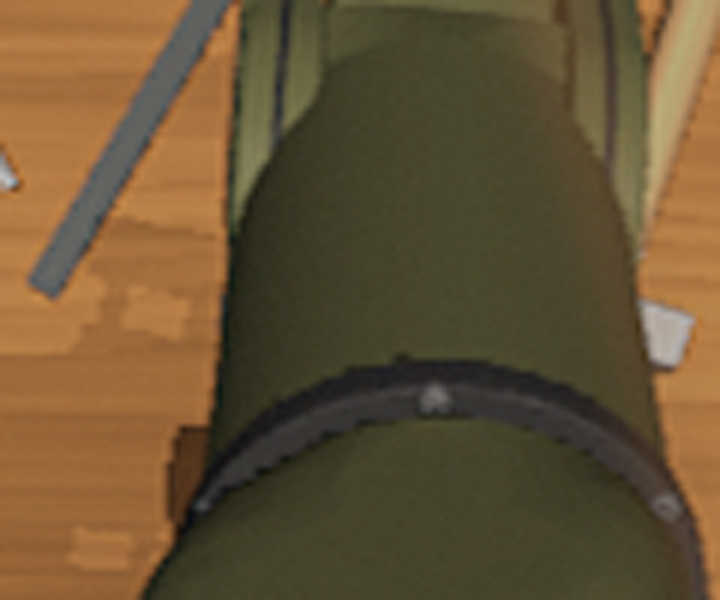

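```bash
python3 - <<'E'
from m import *
s=get_state();p=s["tool_pos"];a=-.188+np.pi/2;u=np.array([np.cos(a),np.sin(a),0]);v=np.array([np.cos(-.188),np.sin(-.188),0])
for dz in(.007,.009,.011):
  for n,P in dict(dot=p+.017*u+[0,0,.011-dz],dotroll20=p+.017*u+[0,0,.0103-dz]+.0038*v,end=p+.031*u+[0,0,-dz]).items():
    print(dz,n,(proj("side",P)[0]+.5-[220,130])*6-.5)
print([ (d["score"],(np.array(d["pixel"])+.5-[220,130])*6-.5) for d in spot_point("spot","side")])
E
```

```text
0.007 dot [298.5414 139.6401]
0.007 dotroll20 [290.7952 138.5856]
0.007 end [286.5645 176.1613]
0.009 dot [298.3799 142.9011]
0.009 dotroll20 [290.6435 141.8437]
0.009 end [286.4172 179.3826]
0.011 dot [298.2188 146.1542]
0.011 dotroll20 [290.492 145.094]
0.011 end [286.2702 182.5961]
[(0.64, array([288.7, 150.7]))]
```

Request:
apply_moves --pt "1.5 0.06 -0.2" --pt "3 0.06 -0.2" --pt "4.5 0.06 -0.2" --pt "5.4 0.06 -0.2" --pt "6 0.06 -0.2" --pt "6.4 0.06 -0.2" --pt "6.4 0.06 -0.2" --pt "6.4 0.06 -0.2" --yaw '[-0.002,-0.002,-0.002,-0.002,-0.002,-0.002,-0.002,-0.002]' --gripper '[10,10,10,10,10,10,10,10]'

```text
clock: 8.77
tool_pos: [0.5714, -0.0133, 0.1553]
eef_rot: [-0.544, -0.451, 0.544, -0.452]
contact_force: [0.3, -0.3, -2.7]
opening: 0.232
```

```bash
python3 - <<'E'
from m import *
for c,(x,y,w,h,s) in dict(side=(240,140,65,60,10),).items():
    im=snapshot(c)[:,:,::-1]
    cv2.imwrite(f"pics/{c}5.png",cv2.resize(im[y:y+h,x:x+w],None,fx=s,fy=s,interpolation=cv2.INTER_CUBIC)[:600])
go([.571,-.013,.13],-.184)
s=get_state();p=s["tool_pos"];a=-.186+np.pi/2;u=np.array([np.cos(a),np.sin(a),0]);v=np.array([np.cos(-.188),np.sin(-.188),0])
for n,P in dict(dot=p+.017*u+[0,0,.002],end=p+.031*u+[0,0,-.009],finend=p+.031*u+[0,0,-.032]).items():
    print(n,(proj("side",P)[0]+.5-[240,140])*10-.5)
r=rect([.571,-.013],-.184,.013,.080,.112);print((proj("side",r)+.5-[240,140])*10-.5)
E
```

```text
clk 8.82 pos [ 0.5715 -0.0133  0.1555] tool x [ 0.0012 -0.0013 -1.    ] yang -0.186 q [-0.1197  0.7559  0.1055  1.828  -0.1331  0.5634 -0.1162] op 0.241 F [ 0.1817  0.2681 -2.5428]
-> [0.571, -0.013, 0.13] [ 2.5456 -0.0548 -0.0207] yaw -0.002 or 3.1396
dot [283.4916 307.0504]
end [264.3478 365.8588]
finend [261.8293 422.1849]
[[367.7937 302.198 ]
 [327.7283 290.4734]
 [230.1413 464.7027]
 [271.6876 477.3954]]
```

View pics/side5.png

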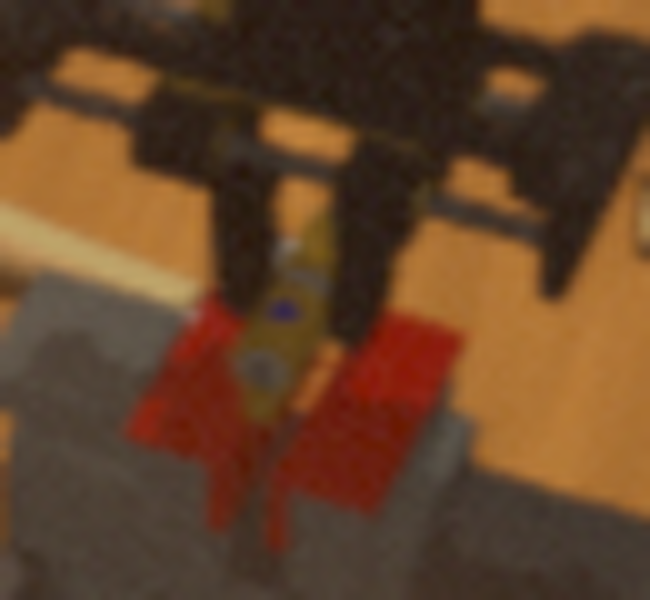

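Request:
apply_moves --pt "0.3 -0.05 0" --pt "0.6 -0.05 0" --pt "0.9 -0.05 0" --pt "1.2 -0.05 0" --pt "1.4 -0.05 0" --pt "1.4 -0.05 0" --yaw '[0,0,0,0,0,0]' --gripper '[10,10,10,10,10,10]'

```text
clock: 9.32
tool_pos: [0.5707, -0.0132, 0.1409]
eef_rot: [-0.544, -0.451, 0.544, -0.452]
contact_force: [-0.9, -0.2, -3.1]
opening: 0.239
```

```bash
python3 - <<'E'
from m import *
go([.571,-.013,.131],-.184)
E
```

```text
clk 9.32 pos [ 0.5707 -0.0132  0.1409] tool x [ 0.0002 -0.0013 -1.    ] yang -0.186 q [-0.1166  0.7781  0.0999  1.8381 -0.1359  0.5318 -0.1141] op 0.239 F [-0.9093 -0.2217 -3.0648]
-> [0.571, -0.013, 0.131] [ 0.9905  0.0274 -0.0218] yaw -0.0019 or 3.1397
```

No upward contact, so the fin is entering the gap. I'll keep going in small steps.

Request:
apply_moves --pt "0.2 0 0" --pt "0.4 0 0" --pt "0.6 0 0" --pt "0.7 0 0" --pt "0.7 0 0" --yaw '[0,0,0,0,0]' --gripper '[10,10,10,10,10]'

```text
clock: 9.73
tool_pos: [0.5705, -0.0132, 0.1336]
eef_rot: [-0.544, -0.451, 0.545, -0.452]
contact_force: [-0.6, -0.5, -2.7]
opening: 0.233
```

```bash
python3 - <<'E'
from m import *
go([.571,-.013,.130],-.184)
E
```

```text
clk 9.73 pos [ 0.5705 -0.0132  0.1336] tool x [-0.0003 -0.0013 -1.    ] yang -0.186 q [-0.115   0.7896  0.0971  1.842  -0.1371  0.5168 -0.1129] op 0.233 F [-0.6115 -0.5405 -2.7454]
-> [0.571, -0.013, 0.13] [ 0.3603  0.0445 -0.026 ] yaw -0.0018 or 3.1398
```

Request:
apply_moves --pt "0.1 0 0" --pt "0.2 0 0" --pt "0.25 0 0" --pt "0.25 0 0" --yaw '[0,0,0,0]' --gripper '[10,10,10,10]'

```text
clock: 10.07
tool_pos: [0.5705, -0.0132, 0.1311]
eef_rot: [-0.544, -0.451, 0.545, -0.452]
contact_force: [-0.1, 0.4, -1.6]
opening: 0.238
```

```bash
python3 - <<'E'
from m import *
go([.571,-.013,.130],-.184)
E
```

```text
clk 10.07 pos [ 0.5705 -0.0132  0.1311] tool x [-0.0002 -0.0013 -1.    ] yang -0.186 q [-0.1144  0.7936  0.0962  1.8432 -0.1377  0.5114 -0.1125] op 0.238 F [-0.1379  0.408  -1.621 ]
-> [0.571, -0.013, 0.13] [ 0.1105  0.042  -0.0244] yaw -0.0019 or 3.1397
```

Request:
apply_moves --pt "0.05 0 0" --pt "0.1 0 0" --pt "0.1 0 0" --yaw '[0,0,0]' --gripper '[10,10,10]'

```text
clock: 10.32
tool_pos: [0.5711, -0.0132, 0.1305]
eef_rot: [-0.544, -0.451, 0.544, -0.452]
contact_force: [0.7, 0.9, 0.6]
opening: 0.234
```

```bash
python3 - <<'E'
from m import *
go([.571,-.013,.130],-.184)
E
```

```text
clk 10.32 pos [ 0.5711 -0.0132  0.1305] tool x [ 0.0011 -0.0014 -1.    ] yang -0.186 q [-0.1141  0.7946  0.096   1.8431 -0.1378  0.5092 -0.1123] op 0.234 F [0.665  0.932  0.6333]
-> [0.571, -0.013, 0.13] [ 0.0538 -0.0129 -0.0226] yaw -0.002 or 3.1396
```

The jaws now carry the weight (force went from about −2.7 N to +0.6 N). Releasing slowly.

Request:
apply_moves --pt "0 0 0" --pt "0 0 0" --pt "0 0 0" --pt "0 0 0" --pt "0 0 0" --pt "0 0 0" --pt "0 0 0" --yaw '[0,0,0,0,0,0,0]' --gripper '[25,27,30,36,44,50,50]'

```text
clock: 10.9
tool_pos: [0.571, -0.0132, 0.1305]
eef_rot: [-0.544, -0.451, 0.544, -0.452]
contact_force: [-0.0, 0.5, 0.7]
opening: 0.498
```

Request:
apply_moves --pt "-0.5 0 0" --pt "-1.5 0 0" --pt "-3 0 0" --pt "-5.5 0 0" --pt "-8.5 0 0" --pt "-11 0 0" --pt "-11 0 0" --yaw '[0,0,0,0,0,0,0]' --gripper '[55,55,55,55,55,55,55]'

```text
clock: 11.48
tool_pos: [0.5741, -0.0134, 0.2464]
eef_rot: [0.547, 0.448, -0.542, 0.454]
contact_force: [1.0, 0.2, -0.8]
opening: 0.549
```

```bash
python3 - <<'E'
from m import *
for c,(x,y,w,h,s) in dict(side=(240,140,65,60,10),).items():
    im=snapshot(c)[:,:,::-1]
    cv2.imwrite(f"pics/{c}6.png",cv2.resize(im[y:y+h,x:x+w],None,fx=s,fy=s,interpolation=cv2.INTER_CUBIC)[:600])
go([.485,.295,.28],np.pi/2)
go([.485,.295,.28],0)
E
```

```text
clk 11.53 pos [ 0.5729 -0.0133  0.2441] tool x [ 0.0081 -0.0012 -1.    ] yang -0.186 q [-0.1394  0.6291  0.1368  1.7542 -0.1149  0.7579 -0.1318] op 0.546 F [ 0.7223 -0.247  -0.2644]
-> [0.485, 0.295, 0.28] [ -3.6987 -14.3138 -28.6675] yaw 1.3846 or -1.757
clk 11.53 pos [ 0.5729 -0.0133  0.2441] tool x [ 0.0081 -0.0012 -1.    ] yang -0.186 q [-0.1394  0.6291  0.1368  1.7542 -0.1149  0.7579 -0.1318] op 0.546 F [ 0.7223 -0.247  -0.2644]
-> [0.485, 0.295, 0.28] [ -3.6987 -14.3138 -28.6675] yaw -0.1862 or 2.9554
```

View pics/side6.png

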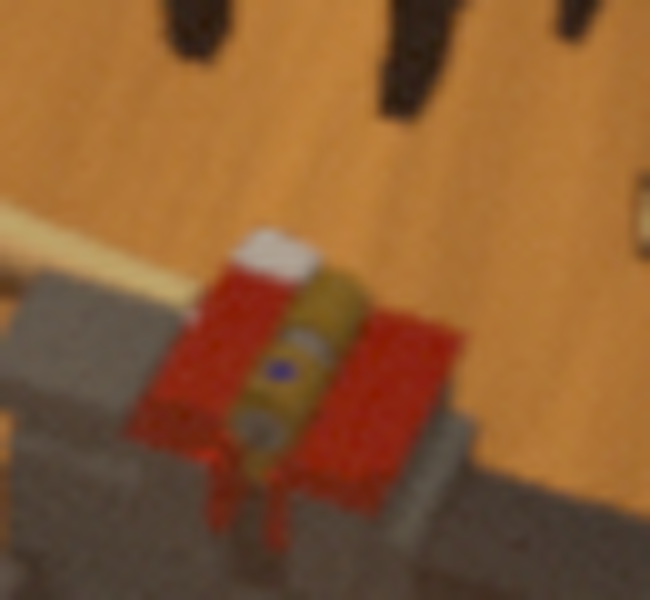

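The cylinder is seated on both jaws with the dot up at (281,371) in the crop. Next, the gauge.

Request:
apply_moves --pt "-0.5 -0.5 -2.9" --pt "-1 -1.2 -6" --pt "-1.6 -2.5 -9.2" --pt "-2.2 -4.5 -12.5" --pt "-2.7 -6.5 -16" --pt "-3.2 -8.5 -19.3" --pt "-3.6 -10.5 -22.5" --pt "-3.7 -12.5 -25.5" --pt "-3.7 -13.8 -28" --pt "-3.7 -14.3 -28.7" --yaw '[0,-0.03,-0.06,-0.09,-0.12,-0.15,-0.18,-0.186,-0.186,-0.186]' --gripper '[60,60,60,60,60,60,60,60,60,60]'

```text
clock: 12.37
tool_pos: [0.482, 0.3012, 0.2794]
eef_rot: [0.5, 0.501, -0.496, 0.503]
contact_force: [-0.4, 0.1, -0.1]
opening: 0.603
```

```bash
python3 - <<'E'
from m import *
for c,(x,y,w,h,s) in dict(top=(200,150,120,100,6),).items():
    im=snapshot(c)[:,:,::-1]; cv2.imwrite("pics/top7full.png",im)
    cv2.imwrite(f"pics/{c}7.png",cv2.resize(im[y:y+h,x:x+w],None,fx=s,fy=s,interpolation=cv2.INTER_CUBIC)[:600])
    print([ (d["score"],(np.array(d["pixel"])+.5-[x,y])*s-.5) for d in spot_point("spot",c)])
go([.4852,.2957,.20],0)
E
```

```text
[(0.62, array([312.1, 344.5]))]
clk 12.47 pos [0.4837 0.297  0.2793] tool x [ 0.0064 -0.0013 -1.    ] yang 0.004 q [-0.7143  0.5787  0.1325  1.7254 -0.0909  0.8391 -0.5385] op 0.598 F [ 0.5839 -0.4878  0.6298]
-> [0.4852, 0.2957, 0.2] [7.9342 0.1003 0.121 ] yaw 0.0041 or -3.1375
```

View pics/top7.png

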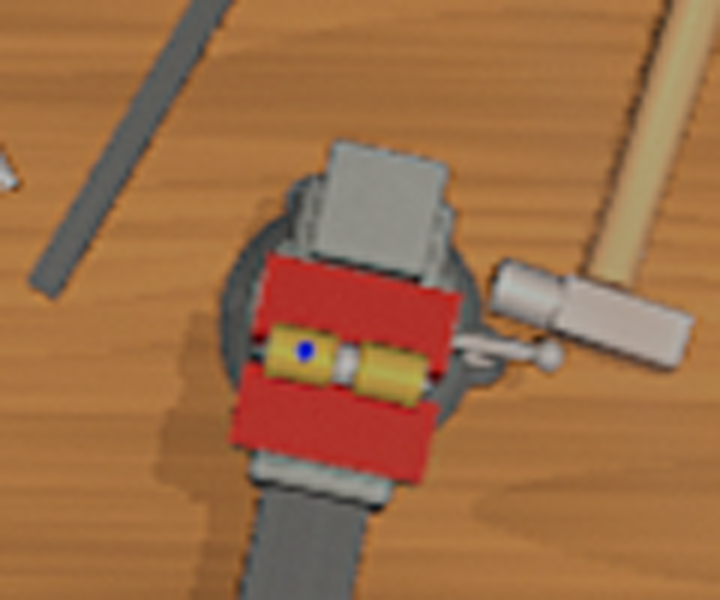

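```bash
python3 - <<'E'
from m import *
im=cv2.imread("pics/top7full.png").astype(int)
m=(im[:,:,0]>im[:,:,2]+50)&(im[:,:,0]>im[:,:,1]+50); m[:150]=0;m[250:]=0;m[:,:200]=0;m[:,320:]=0
ys,xs=np.nonzero(m); w=(im[:,:,0]-im[:,:,2])[ys,xs]; pt=[(xs*w).sum()/w.sum(),(ys*w).sum()/w.sum()]; print(pt,len(xs))
ps=cp(281,371,10,240,140)
print(onz("top",pt,.132),onz("side",ps,.132),tri(ps,pt))
c=cp(347,364,6,200,150);print("mid top",onz("top",c,.128))
s=cp(308,345,10,240,140);print("mid side",onz("side",s,.128))
a=-.186+np.pi/2;print("tcp-based",np.array([.571,-.0132])+.017*np.array([np.cos(a),np.sin(a)]))
go([.4852,.2957,.113],0)
E
```

```text
[np.float64(250.4687854710556), np.float64(207.99432463110102)] 6
[0.5742 0.0033 0.132 ] [0.5744 0.0038 0.132 ] [0.5744 0.0033 0.1315]
mid top [ 0.5698 -0.0134  0.128 ]
mid side [ 0.5693 -0.0127  0.128 ]
tcp-based [0.5741 0.0035]
clk 12.47 pos [0.4837 0.297  0.2793] tool x [ 0.0064 -0.0013 -1.    ] yang 0.004 q [-0.7143  0.5787  0.1325  1.7254 -0.0909  0.8391 -0.5385] op 0.598 F [ 0.5839 -0.4878  0.6298]
-> [0.4852, 0.2957, 0.113] [16.634   0.0447  0.1092] yaw 0.0041 or -3.1375
```

Request:
apply_moves --pt "2 0.1 0.12" --pt "5 0.1 0.12" --pt "8 0.1 0.12" --pt "9 0.1 0.12" --pt "9 0.1 0.12" --pt "9 0.1 0.12" --yaw '[0.004,0.004,0.004,0.004,0.004,0.004]' --gripper '[60,60,60,60,60,60]'

```text
clock: 12.97
tool_pos: [0.4862, 0.2941, 0.1897]
eef_rot: [0.502, 0.497, -0.5, 0.502]
contact_force: [-0.7, 0.1, 1.1]
opening: 0.596
```

```bash
python3 - <<'E'
from m import *
im=snapshot("side")[:,:,::-1]
x,y,w,h,s=230,210,80,85,7
cv2.imwrite(f"pics/side8.png",cv2.resize(im[y:y+h,x:x+w],None,fx=s,fy=s,interpolation=cv2.INTER_CUBIC)[:600])
go([.4852,.2957,.113],0)
E
```

```text
clk 13.02 pos [0.4866 0.2949 0.1905] tool x [ 0.0082 -0.001  -1.    ] yang -0.002 q [-0.6931  0.6983  0.1086  1.8154 -0.1095  0.6275 -0.5231] op 0.598 F [ 0.1407 -0.2452  0.103 ]
-> [0.4852, 0.2957, 0.113] [ 7.7492 -0.2041 -0.0873] yaw -0.0017 or 3.1399
```

View pics/side8.png

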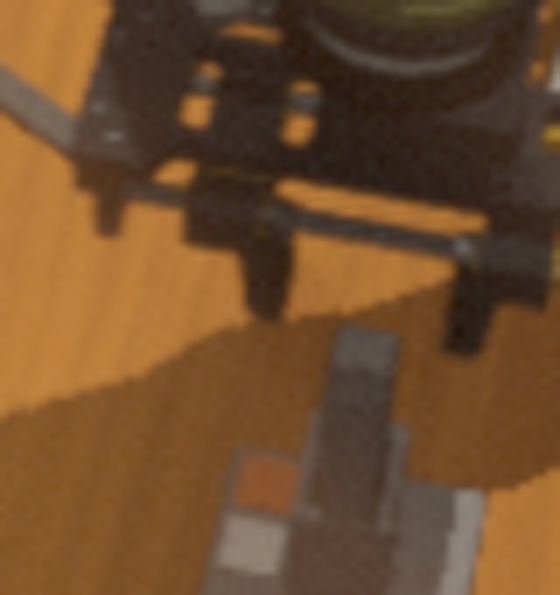

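Request:
apply_moves --pt "1 -0.2 -0.09" --pt "2 -0.2 -0.09" --pt "3 -0.2 -0.09" --pt "4 -0.2 -0.09" --pt "5 -0.2 -0.09" --pt "6 -0.2 -0.09" --pt "6.8 -0.2 -0.09" --pt "7.4 -0.2 -0.09" --pt "7.7 -0.2 -0.09" --pt "7.7 -0.2 -0.09" --yaw '[0,0,0,0,0,0,0,0,0,0]' --gripper '[60,60,60,60,60,60,60,60,60,60]'

```text
clock: 13.85
tool_pos: [0.4849, 0.2955, 0.1127]
eef_rot: [0.502, 0.497, -0.499, 0.502]
contact_force: [0.7, -0.3, 0.1]
opening: 0.604
```

```bash
python3 - <<'E'
from m import *
go([.4852,.2957,.113],0)
E
```

```text
clk 13.85 pos [0.4849 0.2955 0.1127] tool x [ 0.0072 -0.0017 -1.    ] yang -0.002 q [-0.6794  0.819   0.082   1.8652 -0.1232  0.4573 -0.5147] op 0.604 F [ 0.6814 -0.3111  0.1459]
-> [0.4852, 0.2957, 0.113] [-0.0309  0.0268 -0.0223] yaw -0.0018 or 3.1398
```

Request:
apply_moves --pt "0 0 0" --pt "0 0 0" --pt "0 0 0" --pt "0 0 0" --pt "0 0 0" --pt "0 0 0" --pt "0 0 0" --pt "0 0 0" --yaw '[0,0,0,0,0,0,0,0]' --gripper '[45,35,28,22,15,10,10,10]' --force 25

```text
clock: 14.52
tool_pos: [0.4851, 0.2956, 0.113]
eef_rot: [0.502, 0.497, -0.499, 0.502]
contact_force: [-0.4, 0.4, 2.8]
opening: 0.242
```

```bash
python3 - <<'E'
from m import *
go([.4852,.2957,.113],0)
E
```

```text
clk 14.52 pos [0.4851 0.2956 0.113 ] tool x [ 0.0077 -0.0014 -1.    ] yang -0.002 q [-0.6794  0.8185  0.0821  1.8649 -0.1232  0.4574 -0.5147] op 0.242 F [-0.3956  0.3721  2.7904]
-> [0.4852, 0.2957, 0.113] [-0.0005  0.0076 -0.0101] yaw -0.0017 or 3.1399
```

```bash
python3 - <<'E'
from m import *
go([.4851,.2956,.20]);go([.4851,.2956,.29])
E
```

```text
clk 14.52 pos [0.4851 0.2956 0.113 ] tool x [ 0.0077 -0.0014 -1.    ] yang -0.002 q [-0.6794  0.8185  0.0821  1.8649 -0.1232  0.4574 -0.5147] op 0.242 F [-0.3956  0.3721  2.7904]
-> [0.4851, 0.2956, 0.2] [-8.7003  0.0645  0.0118]
clk 14.52 pos [0.4851 0.2956 0.113 ] tool x [ 0.0077 -0.0014 -1.    ] yang -0.002 q [-0.6794  0.8185  0.0821  1.8649 -0.1232  0.4574 -0.5147] op 0.242 F [-0.3956  0.3721  2.7904]
-> [0.4851, 0.2956, 0.29] [-17.7      0.1336   0.0241]
```

Request:
apply_moves --pt "-0.5 0 0" --pt "-1.5 0.01 0" --pt "-3 0.02 0" --pt "-5 0.04 0.01" --pt "-7 0.05 0.01" --pt "-9 0.07 0.01" --pt "-11.5 0.09 0.02" --pt "-14 0.11 0.02" --pt "-16 0.12 0.02" --pt "-17 0.13 0.02" --yaw '[0,0,0,0,0,0,0,0,0,0]' --gripper '[10,10,10,10,10,10,10,10,10,10]'

```text
clock: 15.35
tool_pos: [0.486, 0.296, 0.2863]
eef_rot: [0.504, 0.497, -0.497, 0.502]
contact_force: [0.9, -0.3, -0.8]
opening: 0.252
```

```bash
python3 - <<'E'
from m import *
go([.5742,.0035,.28],-.184)
go([.5742,.0035,.28],0)
im=snapshot("side")[:,:,::-1]
x,y,w,h,s=215,140,100,155,4
cv2.imwrite(f"pics/side9.png",cv2.resize(im[y:y+h,x:x+w],None,fx=s,fy=s,interpolation=cv2.INTER_CUBIC)[:600])
E
```

```text
clk 15.35 pos [0.486  0.296  0.2863] tool x [ 0.0114  0.0012 -0.9999] yang -0.002 q [-0.7144  0.5702  0.138   1.7175 -0.0917  0.8501 -0.5401] op 0.252 F [ 0.8536 -0.2669 -0.8105]
-> [0.5742, 0.0035, 0.28] [ 0.6962  8.8722 29.2349] yaw 0.182 or -2.9596
clk 15.35 pos [0.486  0.296  0.2863] tool x [ 0.0114  0.0012 -0.9999] yang -0.002 q [-0.7144  0.5702  0.138   1.7175 -0.0917  0.8501 -0.5401] op 0.252 F [ 0.8536 -0.2669 -0.8105]
-> [0.5742, 0.0035, 0.28] [ 0.6962  8.8722 29.2349] yaw -0.002 or 3.1396
```

View pics/side9.png

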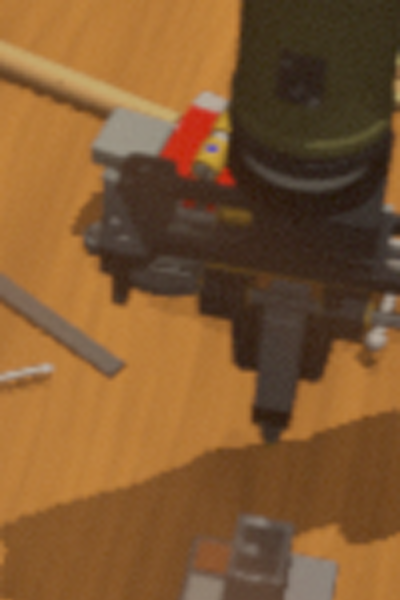

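Request:
apply_moves --pt "0 0.8 2.6" --pt "0 1.8 5.8" --pt "0 2.8 9.2" --pt "0 3.8 12.6" --pt "0 4.8 16" --pt "0 5.8 19.4" --pt "0.2 6.8 22.8" --pt "0.4 7.8 25.8" --pt "0.6 8.5 28" --pt "0.7 8.8 29" --yaw '[0,0,0,0,0,0,0,0,0,0]' --gripper '[10,10,10,10,10,10,10,10,10,10]'

```text
clock: 16.23
tool_pos: [0.5738, 0.0013, 0.2793]
eef_rot: [0.505, 0.495, -0.499, 0.501]
contact_force: [0.3, 0.2, -1.1]
opening: 0.248
```

```bash
python3 - <<'E'
from m import *
go([.5742,.0035,.28],-.184)
E
```

```text
clk 16.23 pos [0.5738 0.0013 0.2793] tool x [ 0.0111 -0.0007 -0.9999] yang -0.008 q [-0.149   0.5833  0.1094  1.7122 -0.0792  0.8394 -0.013 ] op 0.248 F [ 0.2821  0.1995 -1.08  ]
-> [0.5742, 0.0035, 0.28] [-0.0715  0.0364 -0.2195] yaw 0.1763 or -2.9653
```

Request:
apply_moves --pt "1.5 0.04 -0.22" --pt "3 0.04 -0.22" --yaw '[0,0]' --gripper '[10,10]'

```text
clock: 16.4
tool_pos: [0.5746, 0.0029, 0.2487]
eef_rot: [0.505, 0.495, -0.5, 0.501]
contact_force: [-0.2, 0.9, -1.5]
opening: 0.249
```

```bash
python3 - <<'E'
from m import *
go([.5742,.0035,.28],-.184)
E
```

```text
clk 16.4 pos [0.5746 0.0029 0.2487] tool x [ 0.0115 -0.0006 -0.9999] yang -0.009 q [-0.1471  0.6219  0.1024  1.7463 -0.0841  0.7662 -0.0131] op 0.249 F [-0.2097  0.9125 -1.5207]
-> [0.5742, 0.0035, 0.28] [-3.1322 -0.0089 -0.0539] yaw 0.1746 or -2.9669
```

Request:
apply_moves --pt "0 0 0" --pt "0 0 0" --pt "0 0 0" --yaw '[0,0,0]' --gripper '[10,10,10]'

```text
clock: 16.65
tool_pos: [0.5746, 0.0039, 0.2489]
eef_rot: [0.505, 0.495, -0.499, 0.501]
contact_force: [0.3, 0.6, 0.7]
opening: 0.25
```

```bash
python3 - <<'E'
from m import *
go([.5742,.0035,.28],-.184)
im=snapshot("side")[:,:,::-1]
cv2.imwrite("pics/side10full.png",im)
x,y,w,h,s=230,120,75,85,7
cv2.imwrite(f"pics/side10.png",cv2.resize(im[y:y+h,x:x+w],None,fx=s,fy=s,interpolation=cv2.INTER_CUBIC)[:600])
f=lambda P:(proj("side",P)[0]+.5-[x,y])*s-.5
st=get_state();p=st["tool_pos"];r=R.from_quat(st["eef_rot"]);t=r.apply([1,0,0])
print("tip pred",p+.094*t,f(p+.094*t),"nose end",f(p+.082*t),"dot",f([.5742,.0035,.132]))
for d in spot_point("sensor_tip","side"): print(d["score"],(np.array(d["pixel"])+.5-[x,y])*s-.5)
for d in spot_point("gauge_grip","side"): print(d["score"],(np.array(d["pixel"])+.5-[x,y])*s-.5,f(p-.005*t))
snapshot("top")
for d in spot_point("sensor_tip","top"): print(d["score"],d["pixel"])
E
```

```text
clk 16.65 pos [0.5746 0.0039 0.2489] tool x [ 0.0114 -0.     -0.9999] yang -0.008 q [-0.1483  0.6216  0.102   1.746  -0.0844  0.7669 -0.0132] op 0.25 F [0.2689 0.5745 0.7214]
-> [0.5742, 0.0035, 0.28] [-3.1084 -0.0078  0.0449] yaw 0.1759 or -2.9657
tip pred [0.5761 0.0038 0.1553] [264.4352 358.5368] nose end [265.7941 337.3699] dot [267.1016 399.195 ]
0.69 [287.9 387.3]
0.73 [298.4 166.8] [276.2184 174.379 ]
0.62 [-15.2 318.7] [276.2184 174.379 ]
0.55 [607.8 213.7] [276.2184 174.379 ]
```

View pics/side10.png

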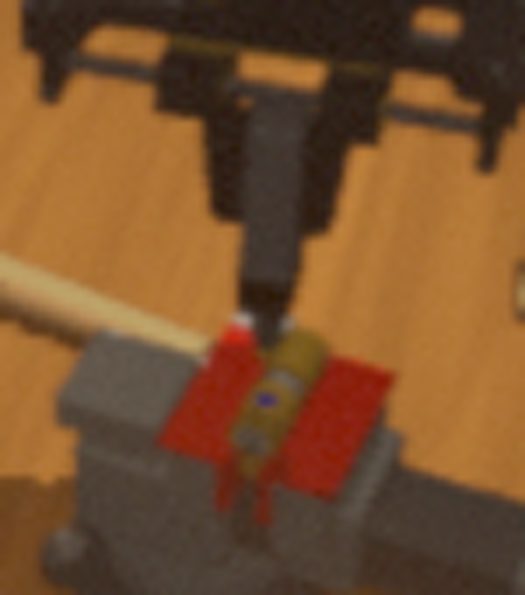

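```bash
python3 - <<'E'
from m import *
im=cv2.imread("pics/side10full.png")
x,y,w,h,s=252,130,32,58,10
big=cv2.resize(im[y:y+h,x:x+w],None,fx=s,fy=s,interpolation=cv2.INTER_CUBIC)
big=cv2.convertScaleAbs(big,alpha=1.8,beta=20)
raw=big.copy()
st=get_state();p=st["tool_pos"];r=R.from_quat(st["eef_rot"])
def f(P):return (proj("side",P)+.5-[x,y])*s-.5
def T(a):return p+r.apply(np.atleast_2d(a))
for hh in(-.038,.057):   # top, bottom of housing in tool x
    c=[[hh,a*.011,b*.015] for a,b in((-1,-1),(1,-1),(1,1),(-1,1))]
    cv2.polylines(big,[f(T(c)).astype(int)],True,(0,255,0),1)
an=np.linspace(0,6.28,40)
for hh,rad in((.082,.008),(.094,.0035),(.0905,.0035)):
    cv2.polylines(big,[f(T(np.c_[np.full(40,hh),rad*np.cos(an),rad*np.sin(an)])).astype(int)],True,(255,255,0),1)
cv2.imwrite("pics/ov10.png",np.hstack([raw,big]))
E
```

```text
(no output)
```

View pics/ov10.png

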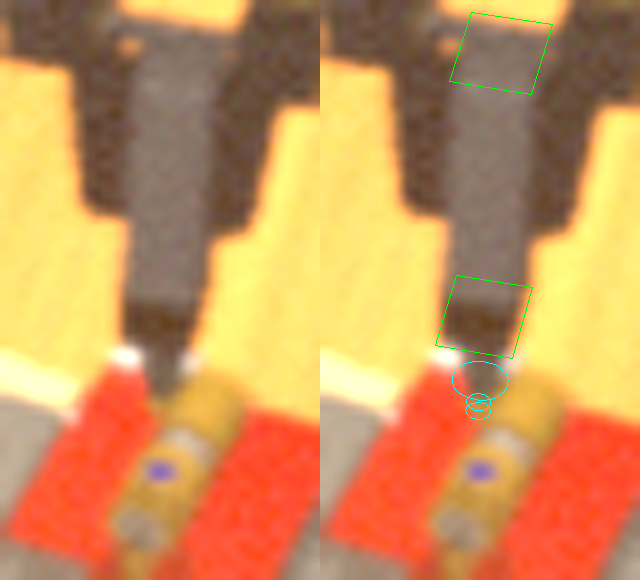

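Request:
apply_moves --pt "0.4 0 0" --pt "0.8 0 0" --pt "1.2 0 0" --pt "1.5 0 0" --pt "1.7 0 0" --pt "1.7 0 0" --pt "1.7 0 0" --yaw '[0,0,0,0,0,0,0]' --gripper '[10,10,10,10,10,10,10]'

```text
clock: 17.48
tool_pos: [0.5751, 0.0032, 0.2321]
eef_rot: [0.505, 0.495, -0.499, 0.501]
contact_force: [-0.6, 0.4, -1.2]
opening: 0.249
```

```bash
cat > ov.py <<'E'
from m import *
import sys
def ov(name,n=3,x=254,y=140,w=26,h=50,s=11):
    im=np.mean([snapshot("side").astype(float) for _ in range(n)],0)[:,:,::-1].astype(np.uint8)
    cv2.imwrite(f"pics/{name}full.png",im)
    big=cv2.resize(im[y:y+h,x:x+w],None,fx=s,fy=s,interpolation=cv2.INTER_CUBIC)
    big=cv2.convertScaleAbs(big,alpha=2.2,beta=20)
    raw=big.copy()
    st=get_state();p=st["tool_pos"];r=R.from_quat(st["eef_rot"]);
    f=lambda P:(proj("side",P)+.5-[x,y])*s-.5
    y_=r.apply([0,1,0]);a=np.arctan2(y_[1],y_[0]); ru=R.from_matrix(np.c_[[0,0,-1],[np.cos(a),np.sin(a),0],np.cross([0,0,-1],[np.cos(a),np.sin(a),0])])
    for rr,k in((r,(0,255,0)),(ru,(255,255,0))):
        T=lambda q:p+rr.apply(np.atleast_2d(q))
        cv2.polylines(big,[f(T([[.057,a*.011,b*.015] for a,b in((-1,-1),(1,-1),(1,1),(-1,1))])).astype(int)],True,k,1)
        an=np.linspace(0,6.28,40)
        for hh,rad in((.082,.008),(.094,.0035),):
            cv2.polylines(big,[f(T(np.c_[np.full(40,hh),rad*np.cos(an),rad*np.sin(an)])).astype(int)],True,k,1)
    cv2.imwrite(f"pics/{name}.png",np.hstack([raw,big]))
    go([.5742,.0035,.226],-.184)
    print("tip",p+.094*r.apply([1,0,0]))
E
python3 -c "
from ov import *
ov('ov11')"
```

```text
clk 17.63 pos [0.5753 0.0032 0.2325] tool x [ 0.013  -0.0004 -0.9999] yang -0.009 q [-0.1449  0.6433  0.0985  1.7631 -0.087   0.7264 -0.0107] op 0.245 F [-0.1547 -0.0325 -0.665 ]
-> [0.5742, 0.0035, 0.226] [ 0.647  -0.1178 -0.0297] yaw 0.1749 or -2.9667
tip [0.5765 0.0032 0.1385]
```

View pics/ov11.png

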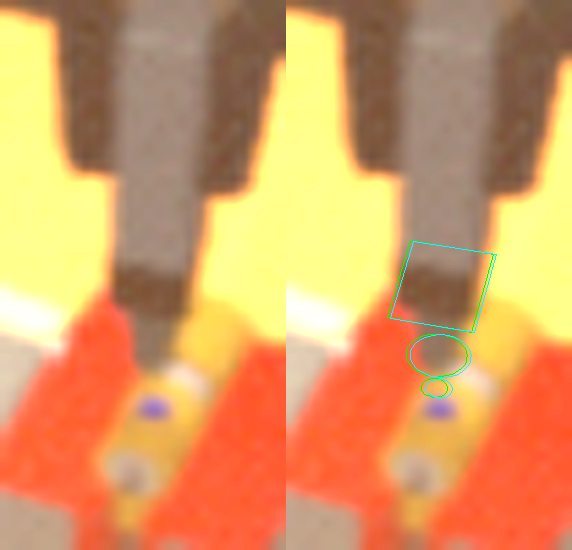

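Request:
apply_moves --pt "0.1 -0.1 0.0" --pt "0.2 -0.18 -0.03" --pt "0.3 -0.18 -0.03" --pt "0.4 -0.18 -0.03" --pt "0.4 -0.18 -0.03" --pt "0.4 -0.18 -0.03" --yaw '[0,0,0,0,0,0]' --gripper '[10,10,10,10,10,10]'

```text
clock: 18.13
tool_pos: [0.5736, 0.0036, 0.2284]
eef_rot: [0.505, 0.494, -0.499, 0.501]
contact_force: [-0.2, 0.1, -1.3]
opening: 0.253
```

```bash
python3 -c "
from ov import *
ov('ov12',4,256,155,22,36,14)"
```

```text
clk 18.33 pos [0.5736 0.0035 0.2285] tool x [ 0.0132 -0.0004 -0.9999] yang -0.009 q [-0.1451  0.6465  0.0974  1.7723 -0.0876  0.7138 -0.0109] op 0.246 F [ 0.0172 -0.4093 -1.4849]
-> [0.5742, 0.0035, 0.226] [ 0.2535  0.0554 -0.0002] yaw 0.1749 or -2.9667
tip [0.5749 0.0035 0.1345]
```

View pics/ov12.png

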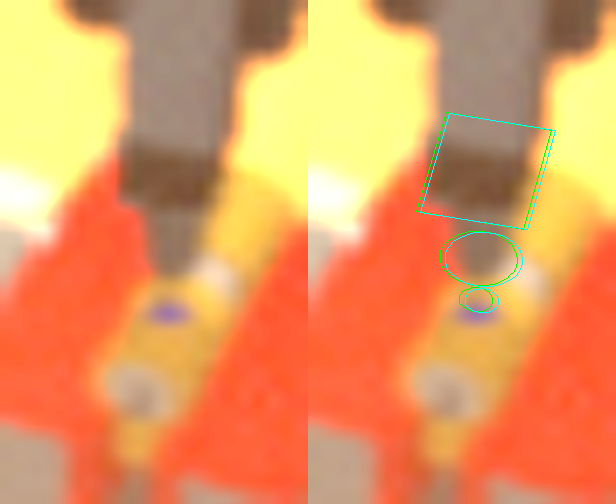

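Request:
apply_moves --pt "0.0 -0.04 0" --pt "0.1 -0.06 0" --pt "0.2 -0.06 0" --pt "0.3 -0.06 0" --pt "0.4 -0.05 0" --pt "0.5 -0.05 0" --pt "0.5 -0.05 0" --pt "0.5 -0.05 0" --yaw '[0,0,0,0,0,0,0,0]' --gripper '[10,10,10,10,10,10,10,10]'

```text
clock: 19.0
tool_pos: [0.5732, 0.0036, 0.2236]
eef_rot: [0.505, 0.494, -0.499, 0.501]
contact_force: [-0.4, -0.9, 0.6]
opening: 0.252
```

```bash
python3 -c "
from ov import *
F=[]
for i in range(5): snapshot('side'); F.append(get_state()['contact_force'])
print(np.mean(F,0))
go([.5742-.0011,.0035,.220],0)"
```

```text
[-0.2901 -0.4905  0.5778]
clk 19.25 pos [0.5732 0.0035 0.2236] tool x [ 0.0131 -0.0004 -0.9999] yang -0.009 q [-0.1443  0.6527  0.096   1.7786 -0.0884  0.7014 -0.0102] op 0.245 F [ 0.0952 -0.6748  1.0711]
-> [0.5731, 0.0035, 0.22] [ 0.3565 -0.0116 -0.0009] yaw -0.0091 or 3.1325
```

Request:
apply_moves --pt "0.1 0 0" --pt "0.2 0 0" --pt "0.3 0 0" --pt "0.36 0 0" --pt "0.37 0 0" --pt "0.37 0 0" --pt "0.37 0 0" --pt "0.37 0 0" --yaw '[0,0,0,0,0,0,0,0]' --gripper '[10,10,10,10,10,10,10,10]'

```text
clock: 19.92
tool_pos: [0.5733, 0.0035, 0.2199]
eef_rot: [0.506, 0.494, -0.499, 0.501]
contact_force: [-0.8, -0.1, 2.0]
opening: 0.248
```

```bash
python3 -c "
from ov import *
F=[]
for i in range(6): snapshot('side'); F.append(get_state()['contact_force'])
print(np.mean(F,0))
ov('ov13',3,256,155,22,36,14)
im=snapshot('top');cv2.imwrite('pics/top13.png',im[:,:,::-1])"
```

```text
[-0.5798 -0.1891  1.7507]
clk 20.37 pos [0.5732 0.0035 0.2199] tool x [ 0.0132 -0.0003 -0.9999] yang -0.009 q [-0.1437  0.6578  0.0951  1.782  -0.089   0.6927 -0.0097] op 0.249 F [-1.1434 -0.3851  0.545 ]
-> [0.5742, 0.0035, 0.226] [-0.6091  0.1034  0.0013] yaw 0.1748 or -2.9668
tip [0.5745 0.0035 0.1259]
```

View pics/ov13.png

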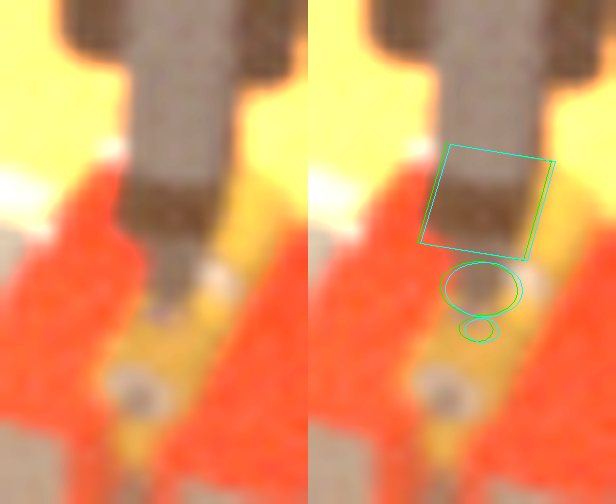

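View pics/ov13full.png

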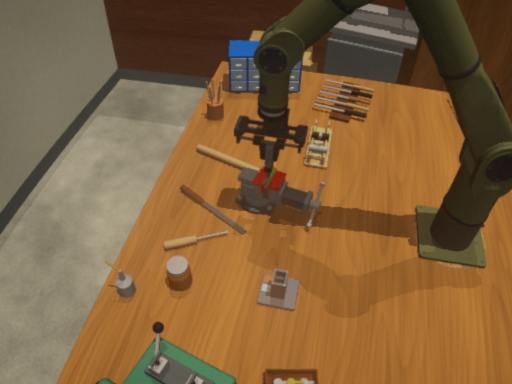

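```bash
python3 -c "
from ov import *
F=[]
for i in range(16): snapshot('side'); F.append(get_state()['contact_force'][2])
print(np.mean(F),np.std(F)/4)
print([(d['score'],d['pixel']) for d in spot_point('spot','side')])
go([.5731,.0035,.220],0)"
```

```text
1.9354803106766494 0.1158336782940655
[(0.44, [265.8, 175.8]), (0.24, [313.8, 149.0])]
clk 21.27 pos [0.5732 0.0036 0.2199] tool x [ 0.0132 -0.0003 -0.9999] yang -0.009 q [-0.1438  0.6578  0.095   1.782  -0.089   0.6927 -0.0097] op 0.25 F [ 0.4366 -0.1485  2.5489]
-> [0.5731, 0.0035, 0.22] [-0.0117 -0.0141  0.0066] yaw -0.0091 or 3.1325
```

```bash
python3 -c "
from plant import *
print(finish_job()); print(get_state()['clock'])"
```

```text
the job is handed in; nothing more can be done
None
the job is handed in; nothing more can be done
```

I set the brass cylinder in the vise and handed the job in at about 21.3 s, with the gauge still held upright on the blue dot. I got no verdict back.

- **Cylinder:** it sits midway along the red jaws, dot up, and has been let go. The jaws took its weight gently, at about 3 N. Both cameras and the arm's own position put the dot at (0.574, 0.0035, 0.132) m, agreeing to about 0.5 mm.
- **Gauge position:** the predicted tip is within about 0.5 mm of the dot's centre. The tip itself can't be seen clearly in the pictures, because the pin hides most of the dot. The top camera's view was blocked by the arm, so this rests on the side camera and the arm's position.
- **Press depth:** the two checks differ a little. The height says the pin is about 6.1 mm in. The force, about 3.0 N with the gauge's weight estimated, says about 5.1 mm. Half-way is 6 mm, so I left it there.
- **Lean:** the gripper leans about 0.75° from vertical, a small error left from earlier moves that I could not take out.
- **Rest of the bench:** in the last side picture, the other things on the bench look untouched.

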